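# Tidy the window sill: each thing to its own place

### The job

Tidy the sill: lay both wooden clothes pegs flat on the floor of the open organiser drawer, side by side and not one on the other; stand the tea infuser ball upright in the middle of the white dish, the glass salt shaker upright in the middle of the cork coaster, and the little terracotta pot upright in the middle of the terracotta saucer. The shaker and the pot can break: set them down, do not drop them or knock them over.

Things in the scene. Friction and masses are not known exactly. Their poses are not given: they have to be found in the camera images.
- peg1_center (a point): First wooden clothes peg, lying on its side: two wooden sticks side by side with a small steel spring between them. 72 mm long (its x axis), 14 mm wide at the middle where it is gripped (its y axis), 12 mm high (z). The two pegs are alike. The point is its centre, 6 mm above its underside.
- peg2_center (a point): Second wooden clothes peg, lying on its side: two wooden sticks side by side with a small steel spring between them. 72 mm long (its x axis), 14 mm wide at the middle where it is gripped (its y axis), 12 mm high (z). The two pegs are alike. The point is its centre, 6 mm above its underside.
- infuser_center (a point): Stainless tea infuser ball standing upright on a small round foot (26 mm across): a perforated ball 44 mm across with a flat band round its equator, 47 mm across and 10 mm high, to grip; small knob on top; 54 mm high in all. The point is the ball's centre, 27 mm above its underside; z up.
- shaker_center (a point): Glass salt shaker with a domed steel cap, upright cylinder 38 mm across (cap 39 mm), 65 mm high. The point is on its axis, 32 mm above its underside; z up.
- pot_center (a point): Small empty terracotta plant pot, upright and open at the top: 52 mm high, 50 mm across its lower 18 mm, 54 mm across the straight collar above that. The point is on its axis, 26 mm above its underside; z up.
- drawer_bay (a point): Half-open drawer of the fixed white organiser (200 mm wide, 57 mm high; all in mm), open to -x, slides at 3 N. Point: mid-width on its level inner floor, 7 above the sill, 45 behind the inside of the front panel; floor uncovered from 45 before to 42 behind the point. x into the organiser, y across. Inner width 184; side walls 29, front panel 37 above the inner floor.
- saucer_floor (a point): Small round terracotta plant saucer, fixed, 92 mm across the rim, rim 10 mm above the sill, flat inner floor about 74 mm across. The point is the centre of its inner floor, 5 mm above the sill.
- dish_floor (a point): Small round white ceramic dish, fixed, 92 mm across the rim, rim 12 mm above the sill, flat inner floor about 68 mm across. The point is the centre of its inner floor, 5 mm above the sill.
- coaster_top (a point): Round flat cork coaster, fixed, 88 mm across, 6 mm thick. The point is the centre of its top, 6 mm above the sill.

How it is judged (in metres and radians):
At the end, for the whole second after the job is handed in: Both pegs lie flat on the drawer's inner floor (centres under 11.5 mm above it, within 0.2 rad of level); infuser in dish, shaker on coaster and pot in saucer, each resting on it (height within 4 mm), upright within 0.15 rad and within 15 mm of its centre; all released and at rest (x of peg1_center in the frame of drawer_bay between -0.045 and 0.11 m and y of peg1_center in the frame of drawer_bay between -0.09 and 0.09 m and z of peg1_center in the frame of drawer_bay between 0 and 0.0115 m and angle between peg1_center's own x axis and vertical between 1.37 and 1.77 rad and x of peg2_center in the frame of drawer_bay between -0.045 and 0.11 m and y of peg2_center in the frame of drawer_bay between -0.09 and 0.09 m and z of peg2_center in the frame of drawer_bay between 0 and 0.0115 m and angle between peg2_center's own x axis and vertical between 1.37 and 1.77 rad and horizontal distance between infuser_center and dish_floor below 0.015 m and z of infuser_center in the frame of dish_floor between 0.023 and 0.031 m and angle between each of infuser_center, shaker_center, pot_center's own z axis and vertical below 0.15 rad and horizontal distance between shaker_center and coaster_top below 0.015 m and z of shaker_center in the frame of coaster_top between 0.028 and 0.036 m and horizontal distance between pot_center and saucer_floor below 0.015 m and z of pot_center in the frame of saucer_floor between 0.022 and 0.03 m and linear speed of each of peg1, peg2, infuser, shaker, pot below 0.02 m/s and angular speed of each of peg1, peg2, infuser, shaker, pot below 0.3 rad/s); the robot touches nothing.
It fails at once if the salt shaker is dropped or knocked over (moves faster than 0.7 m/s while the fingers do not hold it, a fall of about 25 mm) (linear speed of shaker above 0.7 m/s and contact force between the fingers and shaker below 0.05 N).
It fails at once if the terracotta pot is dropped or knocked over (moves faster than 0.7 m/s while the fingers do not hold it, a fall of about 25 mm) (linear speed of pot above 0.7 m/s and contact force between the fingers and pot below 0.05 N).
It also fails if it takes over 125 s, if anything falls off the work surface, if the arm or the gripper's body presses on something with over 40 N, if the wrist force passes 120 N, or if a joint passes its speed limit or range.

### The arm

A 6-joint arm with a two-finger parallel gripper is mounted at the origin on the work surface. World frame = base frame: x ahead of the robot, y to its left, z up, the work surface at z = 0. Lengths are in mm, angles in rad, forces in N, time in s.
With the tool pointing down it reaches from about 350 to 775 mm from the base axis. Payload 5.5 kg.
Tool frame: the origin (TCP) lies between the finger pads; the fingertips stand 11 mm ahead of it and the grasp point (between the pads) lies 8 mm behind it; z points along the fingers, y is the line along which they close (so a half turn about z gives the same grasp; the last joint's range is limited). The gripper opens to 85 mm and grips with 20 to 120 N. Pads are 22 mm wide; open, the fingers measure 114 mm over their backs; the gripper's body (76 mm by 85 mm) begins 54 mm behind the grasp point. The pads swing forward as they close: fully open they stand 13 mm farther back than shut.
Start: joints at [-1.34, 0.313, 0.046, 1.304, 0, 1.431], TCP at [208.356, -535.965, 242.323] pointing down, gripper open.
Joint ranges: [-2.76, 2.76], [-0.86, 1.69], [-1.03, 1.26], [-2.2, 2.34], [-1.47, 1.5], [-3.14, 3.14]. Speed limits (rad/s): [2.57, 2.57, 3.14, 3.14, 3.14, 3.14].

### API

Orientations are given as a unit quaternion [x, y, z, w].
In Python, from rig import arm gives the robot as it stands.
- The arm moves only by the tool play_rows, never from a script. Its argument "deltas" is a list of rows, each a list of 7 numbers: the turn, a rotation vector about the tool's x, y, z in degrees, then the shift along the tool's x, y, z in mm, then the closure, from -1 (fully open) to 1 (shut). A call has 1 to 5 rows; each row is the pose to reach, as a shift and turn from the pose commanded when the call began, along the tool's axes at that moment; what a row does not reach only later rows make up. A row lasts 1/10 s, in which the tool goes at most 50 mm and 8.59 degrees, less where a joint would pass 70% of its speed; a pose out of reach is approached as far as the arm can. A call with a gripper value outside its range is refused whole. The fingers move at their own pace and stop on an object; "newtons" is the grip in N (left out, the last holds). Time passes only in rows, so rows that repeat a pose let the fingers close. It gives the time, the measured TCP pose, the force, the opening and the grip force at its end, in the units of the state.
- arm.observe(): the state, without advancing time (a new reading comes with each control period).
- arm.get_image(name): name is "scene" or "side" or "wrist"; returns a dict with "pixels" (384x512x3 uint8, red, green, blue), "depth" (384x512 float32, mm along the optical axis (not along the pixel's ray), 0 where there is no reading), "fx", "fy", "cx", "cy" (pixels), "T" (4x4, takes a point from camera to world coordinates). Camera axes: x right, y down, z forward; pixel columns grow to the right and rows downward; lengths in mm; the calibration is good to about 2 mm. A picture is of the moment at which its call begins.
- arm.job_done(): hands the job in; it is judged then, once.
The state is a dict: "time_s": time; "joints": joint angles; "joint_velocities": joint speeds; "tau": joint torques, N m; "eef_pos": TCP position; "tool_rot": TCP orientation; "wrist_force": force on the tool from outside, world axes, zero at the start; "ft_torque": the same for the moment, N m; "opening": finger opening in mm; "finger_force": force on a finger pad.
Only numpy, scipy, OpenCV 4.12 (cv2) and the standard library are available. Lean on these libraries where they do the work, as an engineer would, in place of code of your own. Each camera call takes 0.05 s, during which the arm holds its last target. There are 200 camera calls.

## Working session

There is one attempt and no reset: what is moved stays moved. The work goes in short steps, Python scripts to look and compute and a tool call to move; the robot and the scene stay as the last step left them, time stands still between calls to the robot, and variables do not carry over. Pictures are saved under pics/ and viewed, at most 14 in all, crops included, and the job is handed in when it is done.

Besides the shell and the picture viewer there is one more tool, called after "Request:" in YAML: its name, and indented under it one key for each argument. play_rows: Moves the arm, as the interface text tells. Its arguments: {"type":"object","properties":{"deltas":{"type":"array"},"newtons":{"type":"number"}},"required":["deltas"]}

```bash
mkdir -p pics; ls; python3 - <<'E'
from rig import arm
import cv2,numpy as np
o=arm.observe();print(o)
for n in("scene","side"):
    d=arm.get_image(n);np.savez(f"pics/{n}0.npz",**d)
    cv2.imwrite(f"pics/{n}0.png",cv2.resize(d["pixels"][:,:,::-1],(800,600)))
    print(n,d["fx"],d["cx"],d["cy"],d["T"].round(3).tolist())
E
```

```text
pics
{'time_s': 0.0, 'joints': array([-1.33960159e+00,  3.14019158e-01,  4.49854730e-02,  1.30356692e+00,
        3.39447392e-06,  1.43120470e+00]), 'joint_velocities': array([-1.35204422e-03,  4.13368064e-04,  8.39828838e-05,  8.52836620e-04,
       -1.16189024e-03, -2.70489173e-04]), 'tau': array([-1.40204978e-03, -4.80628645e+01,  2.98532063e+01,  1.93947583e-02,
       -1.36383374e-04, -1.53459666e-05]), 'eef_pos': array([ 208.23720394, -535.46033952,  241.40081218]), 'tool_rot': array([ 9.82863451e-01,  1.84332916e-01, -3.96095112e-05, -9.01271562e-04]), 'wrist_force': array([ 0.28873459, -0.07452758,  0.69814824]), 'ft_torque': array([-0.04343603,  0.0061895 ,  0.00295221]), 'finger_force': 0.0, 'opening': 85.36478385073518}
scene 420.48283505019435 256.88143845877704 187.6892322911969 [[0.302, 0.596, -0.744, 1341.31], [0.953, -0.183, 0.24, -224.192], [0.007, -0.782, -0.623, 666.174], [0.0, 0.0, 0.0, 1.0]]
side 376.2098008517477 255.75448683567308 194.7082582521574 [[-0.978, -0.145, 0.149, 463.99], [-0.207, 0.66, -0.722, 644.816], [0.006, -0.737, -0.675, 689.252], [0.0, 0.0, 0.0, 1.0]]
```

View pics/scene0.png

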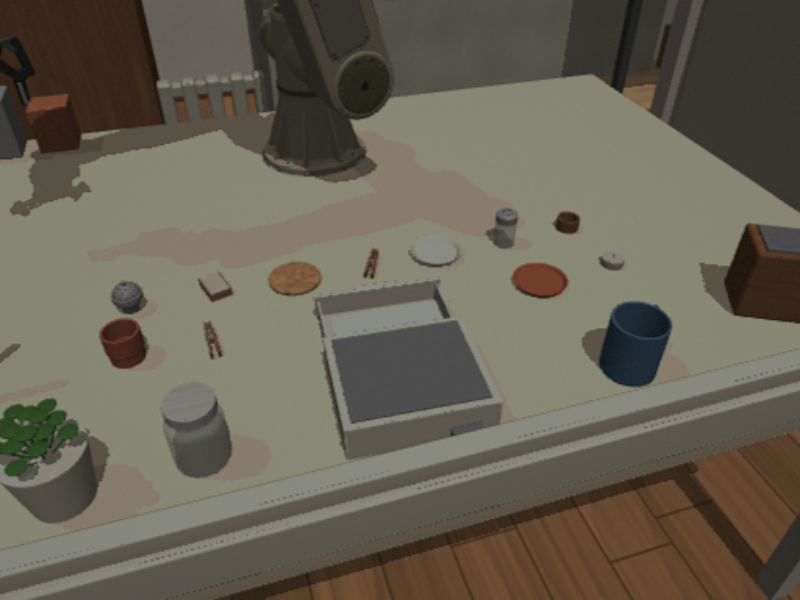

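View pics/side0.png

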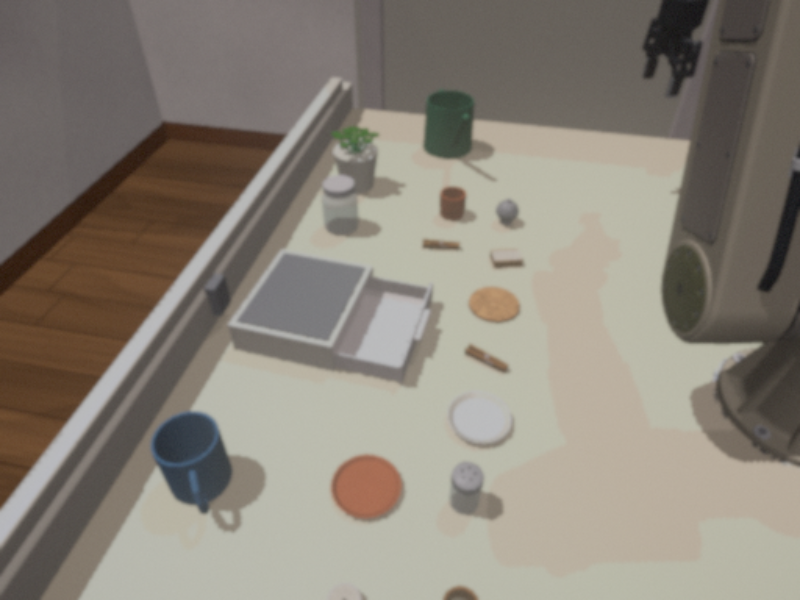

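Scene view (800x600): infuser (127,296), pot (124,343), peg (212,338), peg (371,263), coaster (295,278), dish (435,250), shaker (506,228), saucer (540,280), drawer opening (385,300). The side view agrees, and the other items are distractors.

```bash
cat > h.py <<'E'
import numpy as np,cv2
def ray(d,u,v,z):
    u,v=np.broadcast_arrays(np.asarray(u,float),np.asarray(v,float))
    r=np.stack([(u-d["cx"])/d["fx"],(v-d["cy"])/d["fy"],np.ones_like(u)],-1)@d["T"][:3,:3].T
    t=d["T"][:3,3]; s=(z-t[2])/r[...,2]
    return (t+r*s[...,None])
def cloud(d):
    v,u=np.mgrid[:384,:512]
    p=np.stack([(u-d["cx"])/d["fx"],(v-d["cy"])/d["fy"],np.ones(u.shape)],-1)*d["depth"][...,None]
    return p@d["T"][:3,:3].T+d["T"][:3,3]
E
python3 - <<'E'
import numpy as np,cv2
from h import *
S={"infuser":(127,296,27,35),"pot":(124,343,30,40),"pegA":(212,338,6,50),"pegB":(371,263,6,50),"coaster":(295,278,6,60),"dish":(435,250,8,60),"saucer":(540,280,8,60),"shaker":(506,228,32,35),"sponge":(215,286,8,40)}
D={n:dict(np.load(f"pics/{n}0.npz")) for n in("scene","side")}
C={n:cloud(d) for n,d in D.items()}
for k,(u,v,z,r) in S.items():
    c=ray(D["scene"],u*.64,v*.64,z)
    for n in C:
        p=C[n];m=(np.hypot(p[...,0]-c[0],p[...,1]-c[1])<r)
        t=p[m&(p[...,2]>4)&(p[...,2]<120)]
        if len(t)<8: print(k,n,c.round(),"few",len(t));continue
        rc=cv2.minAreaRect(t[:,:2].astype(np.float32))
        ct,rad=cv2.minEnclosingCircle(t[:,:2].astype(np.float32))
        print(k,n,"ray",c.round()[:2],"circ",np.round(ct),round(rad,1),"rect",np.round(rc[0]),np.round(rc[1]),round(rc[2]),"zmax",np.percentile(t[:,2],98).round(1),"tbl",np.median(p[m&(p[...,2]<4)][:,2]).round(1),len(t))
# drawer: heightmap from both
pts=np.concatenate([C[n].reshape(-1,3) for n in C])
m=(pts[:,0]>450)&(pts[:,0]<900)&(pts[:,1]>-200)&(pts[:,1]<300)&(pts[:,2]>-20)&(pts[:,2]<150)
q=pts[m];H=np.zeros((500,450),np.float32)
i=np.argsort(q[:,2]);H[(q[i,1]+200).astype(int),(q[i,0]-450).astype(int)]=q[i,2]
H=cv2.dilate(H,np.ones((3,3)))
cv2.imwrite("pics/h0.png",cv2.applyColorMap(np.clip(H*3,0,255).astype(np.uint8),cv2.COLORMAP_JET))
E
```

```text
infuser scene ray [ 460. -386.] circ [ 458. -387.] 23.3 rect [ 462. -387.] [37. 46.] 8 zmax 52.2 tbl -0.9 310
infuser side ray [ 460. -386.] circ [ 457. -382.] 22.9 rect [ 458. -377.] [33. 45.] 87 zmax 53.0 tbl 0.2 177
pot scene ray [ 574. -388.] circ [ 568. -391.] 29.3 rect [ 569. -391.] [56. 53.] 31 zmax 51.8 tbl -1.1 709
pot side ray [ 574. -388.] circ [ 570. -387.] 29.6 rect [ 571. -388.] [52. 55.] 14 zmax 53.6 tbl 0.4 323
pegA scene ray [ 572. -270.] circ [ 571. -269.] 38.2 rect [ 572. -273.] [76. 16.] 7 zmax 13.7 tbl -1.7 110
pegA side ray [ 572. -270.] circ [ 574. -261.] 37.3 rect [ 578. -267.] [64. 56.] 49 zmax 14.2 tbl 0.6 119
pegB scene ray [458.   5.] circ [458.   9.] 36.5 rect [456.   4.] [16. 73.] 67 zmax 12.7 tbl -0.8 88
pegB side ray [458.   5.] circ [461.  17.] 38.0 rect [460.  10.] [37. 74.] 84 zmax 14.3 tbl 0.5 187
coaster scene ray [ 462. -126.] circ [ 456. -126.] 45.2 rect [ 456. -126.] [86. 86.] 44 zmax 7.7 tbl -0.5 435
coaster side ray [ 462. -126.] circ [ 458. -125.] 45.8 rect [ 457. -125.] [86. 87.] 49 zmax 8.8 tbl 0.5 558
dish scene ray [456. 122.] circ [454. 124.] 47.3 rect [456. 122.] [89. 89.] 28 zmax 12.9 tbl -0.3 367
dish side ray [456. 122.] circ [452. 119.] 52.9 rect [456. 124.] [92. 91.] 49 zmax 13.5 tbl 0.7 993
saucer scene ray [589. 259.] circ [584. 260.] 46.5 rect [585. 260.] [90. 89.] 26 zmax 10.6 tbl -744.9 417
saucer side ray [589. 259.] circ [586. 261.] 45.6 rect [586. 262.] [89. 90.] 90 zmax 11.5 tbl 0.5 1329
shaker scene ray [461. 253.] circ [460. 249.] 20.9 rect [462. 249.] [36. 37.] 89 zmax 65.8 tbl -0.7 319
shaker side ray [461. 253.] circ [463. 254.] 21.7 rect [461. 254.] [38. 38.] 70 zmax 67.2 tbl 0.5 595
sponge scene ray [ 448. -255.] circ [ 445. -257.] 31.4 rect [ 446. -256.] [58. 37.] 18 zmax 16.1 tbl -0.9 247
sponge side ray [ 448. -255.] circ [ 447. -253.] 31.0 rect [ 448. -254.] [54. 41.] 17 zmax 17.7 tbl 0.6 200
```

View pics/h0.png

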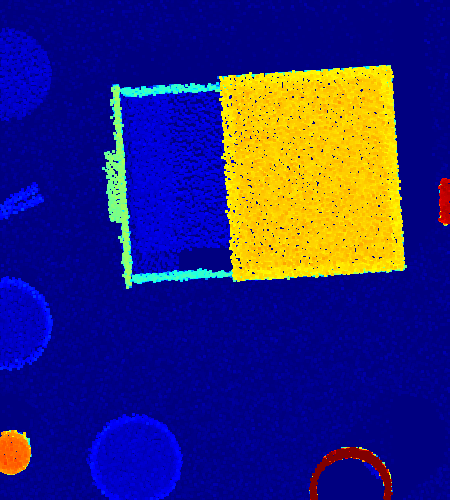

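The height map (1 px = 1 mm) shows the drawer front running from about (563,-115) to (580,87). The bay point is about (620,-17), and its x axis is yawed about -4°. The object sizes and heights match the given ones, so I'll move now.

```bash
cat >> h.py <<'E'
from scipy.spatial.transform import Rotation as R
def to(x,y,z,th):
    from rig import arm
    o=arm.observe();r=R.from_quat(o["tool_rot"]);g=R.from_euler("z",th,degrees=True)*R.from_euler("x",180,degrees=True)
    dr=(r.inv()*g).as_rotvec(degrees=True)
    print("t",round(o["time_s"],2),"pos",o["eef_pos"].round(1),"yaw",round(np.degrees(np.arctan2(*r.as_matrix()[1::-1,0])),1),"open",round(o["opening"],1),"F",round(o["finger_force"],1),"wf",o["wrist_force"].round(1),"q",o["joints"].round(2))
    print("turn",dr.round(1),"shift",r.inv().apply(np.array([x,y,z])-o["eef_pos"]).round(1))
if __name__=="__main__":
    import sys; to(*map(float,sys.argv[1:5]))
E
python3 - <<'E'
import numpy as np,cv2
from h import *
D=dict(np.load("pics/scene0.npz"));S=dict(np.load("pics/side0.npz"))
for n,c in (("A",(572,-270)),("B",(457,6))):
    for d in(D,S):
        p=cloud(d);m=(np.hypot(p[...,0]-c[0],p[...,1]-c[1])<50)
        hsv=cv2.cvtColor(d["pixels"],cv2.COLOR_RGB2HSV)
        v=d["pixels"].astype(int);mm=m&(p[...,2]>6.5)&(v[...,0]-v[...,2]>45)
        k,l,st,_=cv2.connectedComponentsWithStats(cv2.dilate(mm.astype(np.uint8),np.ones((3,3))));i=1+st[1:,4].argmax()
        t=p[mm&(l==i)][:,:2].astype(np.float32);vx,vy,x,y=cv2.fitLine(t,cv2.DIST_L2,0,.01,.01).ravel()
        print(n,len(t),np.round(cv2.minAreaRect(t)[0],1),np.round(cv2.minAreaRect(t)[1],1),x,y,np.degrees(np.arctan2(vy,vx)))
E
```

```text
A 43 [ 573.4 -272.6] [66.2 13.1] 577.53326 -270.48926 5.255169
A 6 [ 549.8 -268.8] [15.4  4. ] 549.9253 -268.9513 19.572248
B 27 [457.2   5.6] [12.5 65.6] 458.26257 6.546772 -24.326117
B 28 [439.5  18.2] [10.6 26.7] 438.15652 17.955236 -31.438475
```

Request:
play_rows:
  deltas:
    - [0,0,-8,30,-5,10,-1]
    - [0,0,-16,60,-10,20,-1]
    - [0,0,-24,95,-16,30,-1]
    - [0,0,-32,130,-22,40,-1]
    - [0,0,-40,165,-28,50,-1]
  newtons: 40

```text
time_s: 0.6
eef_pos: [352.9, -449.0, 191.5]
tool_rot: [0.859, 0.512, 0.0, -0.0]
wrist_force: [-0.3, -0.1, 0.2]
opening: 85.4
finger_force: 0.0
```

```bash
python3 h.py 458 -385 110 90
```

```text
t 0.6 pos [ 352.9 -449.   191.5] yaw 61.6 open 85.4 F 0.0 wf [-0.3 -0.1  0.2] q [-1.05  0.33 -0.06  1.18  0.    1.02]
turn [ -0.   -0.  -28.4] shift [106.4  62.   81.5]
```

Request:
play_rows:
  deltas:
    - [0,0,-7,26,15,20,-1]
    - [0,0,-14,53,31,40,-1]
    - [0,0,-21,80,46,60,-1]
    - [0,0,-28.4,106,62,81,-1]
    - [0,0,-28.4,106,62,81,-1]

```text
time_s: 1.1
eef_pos: [458.3, -383.1, 107.6]
tool_rot: [0.707, 0.707, 0.001, -0.003]
wrist_force: [-1.3, -0.8, 0.1]
opening: 85.4
finger_force: 0.0
```

```bash
python3 h.py 458 -385 17 90; python3 - <<'E'
from rig import arm
import cv2
from h import *
d=arm.get_image("wrist");np.savez("pics/w1.npz",**d);cv2.imwrite("pics/w1.png",d["pixels"][:,:,::-1]);print(d["T"].round(2).tolist())
E
```

```text
t 1.1 pos [ 458.3 -383.1  107.6] yaw 90.0 open 85.4 F 0.0 wf [-1.3 -0.8  0.1] q [-0.83  0.43 -0.12  1.03  0.    0.74]
turn [-0.2 -0.3  0. ] shift [-2.3  0.  90.5]
[[1.0, 0.0, -0.0, 458.68], [-0.0, -0.96, -0.29, -308.46], [-0.0, 0.29, -0.96, 239.22], [0.0, 0.0, 0.0, 1.0]]
```

View pics/w1.png

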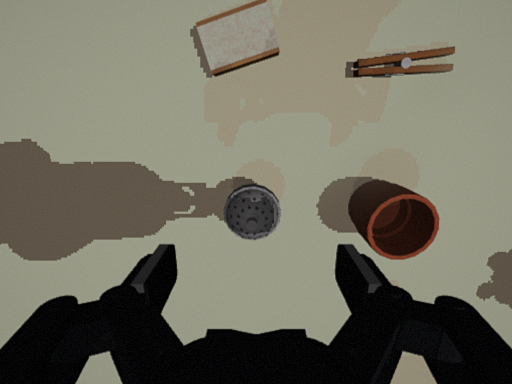

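The wrist view shows the infuser at (251,212) between the fingers, the pot rim at (403,226) and peg A's spring at (406,63). Next I descend, cross-checking positions by rays.

```bash
python3 - <<'E'
from h import *
d=dict(np.load("pics/w1.npz"))
print("inf",ray(d,251.5,212.5,27),"pot",ray(d,403.5,226,52),"pegA",ray(d,406,62,11),"ends",ray(d,[355,453],[69,59],10).round(1).tolist())
E
```

```text
inf [ 454.52744975 -388.66722093   27.        ] pot [ 567.65360589 -389.82652695   52.        ] pegA [ 572.09029213 -272.77951814   11.        ] ends [[534.3, -277.5, 10.0], [607.9, -270.6, 10.0]]
```

Request:
play_rows:
  deltas:
    - [0,0,0,-1,0,30,-1]
    - [0,0,0,-2,0,60,-1]
    - [0,0,0,-2,0,80,-1]
    - [0,0,0,-2,0,90,-1]
    - [0,0,0,-2,0,90,-1]

```text
time_s: 1.65
eef_pos: [456.1, -389.0, 20.5]
tool_rot: [0.71, 0.704, -0.0, -0.001]
wrist_force: [0.4, 0.5, -0.3]
opening: 85.2
finger_force: 0.0
```

```bash
python3 h.py 458 -385 17 90
```

```text
t 1.65 pos [ 456.1 -389.    20.5] yaw 89.5 open 85.2 F 0.0 wf [ 0.4  0.5 -0.3] q [-0.84  0.51 -0.22  0.83 -0.    0.74]
turn [-0.1 -0.1 -0.5] shift [4.  1.9 3.5]
```

Request:
play_rows:
  deltas:
    - [0,0,0,2,0,3,-1]
    - [0,0,0,2,0,3,0]
    - [0,0,0,2,0,3,1]
    - [0,0,0,2,0,3,1]
    - [0,0,0,2,0,3,1]
  newtons: 40

```text
time_s: 2.15
eef_pos: [457.7, -387.5, 19.6]
tool_rot: [0.709, 0.705, -0.0, 0.001]
wrist_force: [-1.2, 0.7, 5.6]
opening: 45.5
finger_force: 40.3
```

Request:
play_rows:
  deltas:
    - [0,0,0,0,0,0,1]
    - [0,0,0,0,0,0,1]
    - [0,0,0,0,0,0,1]

```text
time_s: 2.45
eef_pos: [457.8, -387.5, 19.6]
tool_rot: [0.709, 0.705, -0.0, 0.001]
wrist_force: [-0.9, 0.6, 6.4]
opening: 45.5
finger_force: 40.3
```

```bash
python3 h.py 456 122 125 90
```

```text
t 2.45 pos [ 457.8 -387.5   19.6] yaw 89.6 open 45.5 F 40.3 wf [-0.9  0.6  6.4] q [-0.84  0.51 -0.23  0.83 -0.    0.74]
turn [ 0.1  0.1 -0.4] shift [ 509.3   -4.8 -106.2]
```

Request:
play_rows:
  deltas:
    - [0,0,0,0,0,-10,1]
    - [0,0,0,0,0,-30,1]
    - [0,0,0,0,0,-60,1]
    - [0,0,0,0,0,-90,1]
    - [0,0,0,0,0,-108,1]

```text
time_s: 2.95
eef_pos: [458.1, -387.7, 129.4]
tool_rot: [0.709, 0.705, -0.0, 0.002]
wrist_force: [0.7, -0.3, 0.5]
opening: 45.2
finger_force: 41.0
```

Request:
play_rows:
  deltas:
    - [0,0,0,20,0,0,1]
    - [0,0,0,60,-1,0,1]
    - [0,0,0,105,-2,0,1]
    - [0,0,0,150,-2,0,1]
    - [0,0,0,195,-2,0,1]

```text
time_s: 3.45
eef_pos: [456.4, -190.4, 126.9]
tool_rot: [0.71, 0.705, 0.0, 0.0]
wrist_force: [0.8, 1.0, 0.7]
opening: 45.3
finger_force: 41.0
```

Request:
play_rows:
  deltas:
    - [0,0,0,45,0,0,1]
    - [0,0,0,90,-1,0,1]
    - [0,0,0,135,-1,0,1]
    - [0,0,0,180,-2,0,1]
    - [0,0,0,220,-2,0,1]

```text
time_s: 3.95
eef_pos: [455.5, 30.1, 127.0]
tool_rot: [0.709, 0.705, 0.0, 0.0]
wrist_force: [0.5, -0.1, -0.7]
opening: 45.6
finger_force: 41.0
```

Request:
play_rows:
  deltas:
    - [0,0,0,30,0,0,1]
    - [0,0,0,60,-1,0,1]
    - [0,0,0,80,-1,0,1]
    - [0,0,0,92,-1,0,1]
    - [0,0,0,92,-1,0,1]

```text
time_s: 4.45
eef_pos: [455.5, 121.1, 126.7]
tool_rot: [0.708, 0.706, 0.0, 0.0]
wrist_force: [-0.1, -0.3, -0.7]
opening: 45.8
finger_force: 41.0
```

```bash
python3 h.py 456 122 25 90
```

```text
t 4.45 pos [455.5 121.1 126.7] yaw 89.8 open 45.8 F 41.0 wf [-0.1 -0.3 -0.7] q [ 0.09  0.19 -0.42  0.97 -0.    1.66]
turn [ 0.  -0.  -0.2] shift [  0.9   0.4 101.7]
```

```bash
python3 - <<'E'
from rig import arm
from h import *
d=arm.get_image("side");cv2.imwrite("pics/s2.png",cv2.resize(d["pixels"][210:330,200:400][:,:,::-1],(600,360)))
for n in("side","scene"):
    e=d if n=="side" else arm.get_image(n)
    p=cloud(e);m=(np.hypot(p[...,0]-456,p[...,1]-122)<30)&(p[...,2]>40);print(n,np.percentile(p[m][:,2],[0,1,5]).round(1),m.sum())
E
```

```text
side [108.3 110.4 129.7] 1212
scene [104.8 108.1 119.4] 461
```

View pics/s2.png

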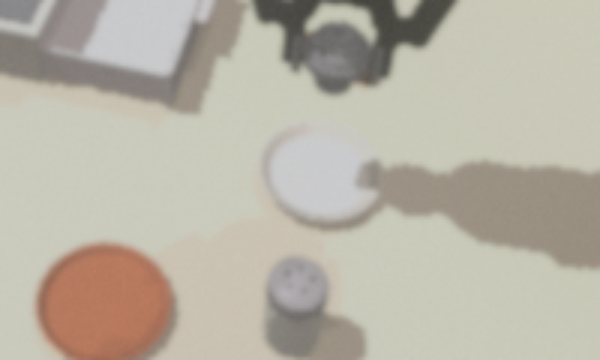

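The ball hangs upright between the fingers with its underside about 20 mm below the TCP. I'll lower it to TCP z = 26.

Request:
play_rows:
  deltas:
    - [0,0,0,1,0,30,1]
    - [0,0,0,1,0,65,1]
    - [0,0,0,1,0,88,1]
    - [0,0,0,1,0,97,1]
    - [0,0,0,1,0,101,1]

```text
time_s: 5.05
eef_pos: [455.1, 120.1, 24.6]
tool_rot: [0.71, 0.704, -0.001, -0.0]
wrist_force: [0.4, 0.6, -0.1]
opening: 45.3
finger_force: 41.1
```

Request:
play_rows:
  deltas:
    - [0,0,0,0,0,0,1]
    - [0,0,0,0,0,0,1]

```text
time_s: 5.25
eef_pos: [456.7, 120.9, 26.4]
tool_rot: [0.709, 0.705, 0.001, 0.001]
wrist_force: [0.2, 0.4, -0.4]
opening: 45.5
finger_force: 41.1
```

Noise is about 1 mm. One more mm down, then release and lift, and go on to the shaker.

Request:
play_rows:
  deltas:
    - [0,0,0,1,0,1,1]
    - [0,0,0,1,0,1,0.5]
    - [0,0,0,1,0,1,-0.2]
    - [0,0,0,1,0,1,-1]
    - [0,0,0,1,0,1,-1]

```text
time_s: 5.75
eef_pos: [455.6, 122.1, 24.4]
tool_rot: [0.709, 0.705, 0.0, 0.0]
wrist_force: [-0.4, 0.0, 0.1]
opening: 78.1
finger_force: 0.0
```

Request:
play_rows:
  deltas:
    - [0,0,0,0,0,0,-1]
    - [0,0,0,0,0,-15,-1]
    - [0,0,0,0,0,-45,-1]
    - [0,0,0,0,0,-80,-1]
    - [0,0,0,0,0,-110,-1]

```text
time_s: 6.25
eef_pos: [455.5, 122.0, 135.7]
tool_rot: [0.709, 0.705, 0.0, 0.0]
wrist_force: [0.8, 0.0, 0.5]
opening: 85.4
finger_force: 0.0
```

Request:
play_rows:
  deltas:
    - [0,0,0,25,2,0,-1]
    - [0,0,0,60,4,0,-1]
    - [0,0,0,95,5,0,-1]
    - [0,0,0,121,5,0,-1]
    - [0,0,0,130,5,0,-1]

```text
time_s: 6.75
eef_pos: [461.2, 254.1, 134.2]
tool_rot: [0.708, 0.706, 0.0, -0.0]
wrist_force: [-0.4, 0.4, -0.7]
opening: 85.5
finger_force: 0.0
```

```bash
python3 h.py 461 251.5 30 90; python3 - <<'E'
from rig import arm
from h import *
d=arm.get_image("scene");p=cloud(d)
for c,z in(((456,122),14),((461,252),10)):
    t=p[(np.hypot(p[...,0]-c[0],p[...,1]-c[1])<33)&(p[...,2]>z)&(p[...,2]<75)]
    print(cv2.minEnclosingCircle(t[:,:2].astype(np.float32)),t[:,2].max())
d=arm.get_image("wrist");np.savez("pics/w2.npz",**d);cv2.imwrite("pics/w2.png",d["pixels"][:,:,::-1])
E
```

```text
t 6.75 pos [461.2 254.1 134.2] yaw 89.8 open 85.5 F 0.0 wf [-0.4  0.4 -0.7] q [ 0.35  0.28 -0.27  1.02  0.    1.93]
turn [ 0.  -0.  -0.2] shift [ -2.6  -0.2 104.2]
((457.8340759277344, 121.38260650634766), 23.35345458984375) 60.402558235552874
((462.0236511230469, 248.53256225585938), 20.085248947143555) 67.09749496797792
```

View pics/w2.png

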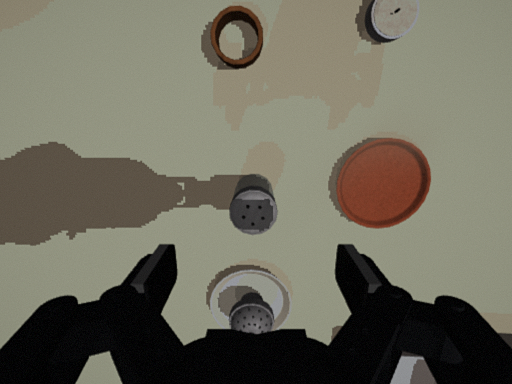

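The infuser stands in the dish at (458,121). The shaker cap is at (253,212), centred between the fingers, so I descend.

Request:
play_rows:
  deltas:
    - [0,0,0,-2,0,30,-1]
    - [0,0,0,-3,0,60,-1]
    - [0,0,0,-3,0,90,-1]
    - [0,0,0,-3,0,104,-1]
    - [0,0,0,-3,0,104,-1]

```text
time_s: 7.35
eef_pos: [459.2, 246.9, 28.0]
tool_rot: [0.71, 0.704, -0.003, -0.001]
wrist_force: [0.9, -1.0, -0.3]
opening: 85.3
finger_force: 0.0
```

Request:
play_rows:
  deltas:
    - [0,0,0,0,0,0,-0.5]
    - [0,0,0,0,0,0,0]
    - [0,0,0,0,0,0,0.5]
    - [0,0,0,0,0,0,1]
    - [0,0,0,0,0,0,1]
  newtons: 40

```text
time_s: 7.85
eef_pos: [461.9, 249.2, 31.5]
tool_rot: [0.709, 0.705, 0.001, 0.001]
wrist_force: [-1.6, -1.0, 7.7]
opening: 38.0
finger_force: 39.4
```

Request:
play_rows:
  deltas:
    - [0,0,0,0,0,0,1]
    - [0,0,0,0,0,0,1]
    - [0,0,0,0,0,0,1]

```text
time_s: 8.15
eef_pos: [461.9, 249.2, 31.5]
tool_rot: [0.709, 0.705, 0.001, 0.001]
wrist_force: [-1.3, -1.0, 6.4]
opening: 38.0
finger_force: 39.4
```

Request:
play_rows:
  deltas:
    - [0,0,0,0,0,-10,1]
    - [0,0,0,0,0,-30,1]
    - [0,0,0,0,0,-60,1]
    - [0,0,0,0,0,-90,1]
    - [0,0,0,0,0,-105,1]

```text
time_s: 8.65
eef_pos: [462.4, 249.5, 138.5]
tool_rot: [0.709, 0.705, 0.002, 0.001]
wrist_force: [1.8, 0.6, -0.8]
opening: 37.8
finger_force: 40.3
```

Request:
play_rows:
  deltas:
    - [0,0,0,-15,0,0,1]
    - [0,0,0,-45,-1,0,1]
    - [0,0,0,-80,-2,0,1]
    - [0,0,0,-120,-3,0,1]
    - [0,0,0,-160,-3,0,1]

```text
time_s: 9.15
eef_pos: [455.9, 87.2, 134.5]
tool_rot: [0.709, 0.705, -0.001, -0.0]
wrist_force: [0.4, -0.5, -1.3]
opening: 37.8
finger_force: 40.3
```

Request:
play_rows:
  deltas:
    - [0,0,0,-40,0,0,1]
    - [0,0,0,-80,-1,0,1]
    - [0,0,0,-115,-1,0,1]
    - [0,0,0,-145,-2,0,1]
    - [0,0,0,-170,-2,0,1]

```text
time_s: 9.65
eef_pos: [452.8, -83.0, 134.5]
tool_rot: [0.71, 0.704, -0.001, -0.001]
wrist_force: [0.2, -0.8, -1.0]
opening: 37.8
finger_force: 40.3
```

Request:
play_rows:
  deltas:
    - [0,0,0,-20,0,0,1]
    - [0,0,0,-35,0,0,1]
    - [0,0,0,-45,0,0,1]
    - [0,0,0,-45,0,0,1]
    - [0,0,0,-45,0,0,1]

```text
time_s: 10.15
eef_pos: [453.4, -125.7, 134.9]
tool_rot: [0.709, 0.705, -0.0, -0.001]
wrist_force: [-1.0, 0.6, -1.5]
opening: 37.8
finger_force: 40.3
```

```bash
python3 h.py 457 -126 38 90
```

```text
t 10.15 pos [ 453.4 -125.7  134.9] yaw 89.6 open 37.8 F 40.3 wf [-1.   0.6 -1.5] q [-0.44  0.18 -0.41  0.99  0.    1.14]
turn [-0.  -0.  -0.4] shift [-0.3  3.7 96.9]
```

Request:
play_rows:
  deltas:
    - [0,0,0,0,3,30,1]
    - [0,0,0,0,3,60,1]
    - [0,0,0,0,3,80,1]
    - [0,0,0,0,3,90,1]
    - [0,0,0,0,3,94,1]

```text
time_s: 10.65
eef_pos: [456.3, -125.0, 40.4]
tool_rot: [0.709, 0.705, -0.0, -0.001]
wrist_force: [-0.4, -0.7, -1.3]
opening: 37.9
finger_force: 40.4
```

Request:
play_rows:
  deltas:
    - [0,0,0,0,0,0,1]
    - [0,0,0,0,0,0,1]
    - [0,0,0,0,0,0,1]

```text
time_s: 10.95
eef_pos: [457.9, -126.3, 42.3]
tool_rot: [0.709, 0.705, 0.0, 0.001]
wrist_force: [-0.4, -0.6, -1.4]
opening: 37.7
finger_force: 40.4
```

Request:
play_rows:
  deltas:
    - [0,0,0,0,0,2,1]
    - [0,0,0,0,0,4,1]
    - [0,0,0,0,0,5,1]
    - [0,0,0,0,0,5,1]

```text
time_s: 11.35
eef_pos: [457.3, -126.2, 37.4]
tool_rot: [0.709, 0.705, 0.0, 0.001]
wrist_force: [-3.3, 0.8, 9.4]
opening: 37.7
finger_force: 40.6
```

Request:
play_rows:
  deltas:
    - [0,0,0,0,0,0,0.5]
    - [0,0,0,0,0,0,-0.2]
    - [0,0,0,0,0,0,-1]
    - [0,0,0,0,0,0,-1]
    - [0,0,0,0,0,0,-1]

```text
time_s: 11.85
eef_pos: [456.9, -126.0, 36.1]
tool_rot: [0.709, 0.705, -0.0, -0.0]
wrist_force: [-0.4, -0.8, 0.7]
opening: 85.7
finger_force: 0.0
```

Request:
play_rows:
  deltas:
    - [0,0,0,0,0,-5,-1]
    - [0,0,0,0,0,-20,-1]
    - [0,0,0,0,0,-45,-1]
    - [0,0,0,0,0,-75,-1]
    - [0,0,0,0,0,-85,-1]

```text
time_s: 12.35
eef_pos: [458.5, -126.7, 124.2]
tool_rot: [0.709, 0.705, 0.001, 0.002]
wrist_force: [0.2, -0.3, -0.1]
opening: 85.3
finger_force: 0.0
```

Request:
play_rows:
  deltas:
    - [0,0,-8,25,0,0,-1]
    - [0,0,-16,55,0,0,-1]
    - [0,0,-24,85,0,0,-1]
    - [0,0,-32,110,0,0,-1]
    - [0,0,-40,132,0,0,-1]

```text
time_s: 12.85
eef_pos: [457.3, 7.3, 120.9]
tool_rot: [0.423, 0.906, -0.0, -0.0]
wrist_force: [0.2, -0.1, -0.0]
opening: 85.4
finger_force: 0.0
```

Request:
play_rows:
  deltas:
    - [0,0,-8,0,0,0,-1]
    - [0,0,-16,0,0,0,-1]
    - [0,0,-24,0,0,0,-1]
    - [0,0,-26,0,0,0,-1]
    - [0,0,-26,0,0,0,-1]

```text
time_s: 13.35
eef_pos: [457.5, 6.1, 120.9]
tool_rot: [0.211, 0.978, -0.0, -0.0]
wrist_force: [0.7, 0.4, -0.1]
opening: 84.9
finger_force: 0.0
```

```bash
python3 h.py 458 6 14 156; python3 - <<'E'
from rig import arm
from h import *
d=arm.get_image("side");p=cloud(d);c=(457,-126)
t=p[(np.hypot(p[...,0]-c[0],p[...,1]-c[1])<33)&(p[...,2]>14)&(p[...,2]<75)]
print("shaker",cv2.minEnclosingCircle(t[:,:2].astype(np.float32)),t[:,2].max())
d=arm.get_image("wrist");np.savez("pics/w3.npz",**d);cv2.imwrite("pics/w3.png",d["pixels"][:,:,::-1])
E
```

```text
t 13.35 pos [457.5   6.1 120.9] yaw 155.6 open 84.9 F 0.0 wf [ 0.7  0.4 -0.1] q [-0.16  0.17 -0.46  0.95 -0.    0.26]
turn [-0.  -0.  -0.4] shift [-6.000e-01  1.000e-01  1.069e+02]
shaker ((457.94573974609375, -116.19876861572266), 17.62775421142578) 72.64257967719038
```

View pics/w3.png

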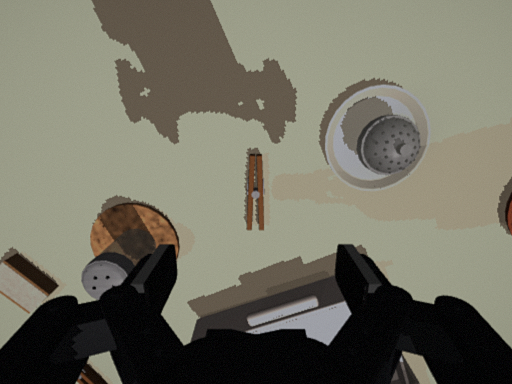

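Peg B is in line with the fingers, spanning (255,150) to (256,230). The infuser and shaker are upright on their targets. Descending onto peg B.

```bash
python3 - <<'E'
from h import *
d=dict(np.load("pics/w3.npz"));print(ray(d,[255,255.5,256],[149,190,231],[9,9,9]).round(1))
E
```

```text
[[418.   22.4   9. ]
 [452.6   7.1   9. ]
 [490.6  -9.6   9. ]]
```

Request:
play_rows:
  deltas:
    - [0,0,0,0,0,30,-1]
    - [0,0,0,0,0,60,-0.5]
    - [0,0,0,0,0,85,0]
    - [0,0,0,0,0,95,0]
    - [0,0,0,0,0,95,0]

```text
time_s: 13.95
eef_pos: [456.5, 6.2, 25.1]
tool_rot: [0.211, 0.977, -0.0, -0.002]
wrist_force: [-0.4, 0.2, 0.4]
opening: 42.2
finger_force: 0.0
```

Request:
play_rows:
  deltas:
    - [0,0,0,0,0,0,0]
    - [0,0,0,0,0,0,0]

```text
time_s: 14.15
eef_pos: [459.0, 5.8, 27.5]
tool_rot: [0.211, 0.977, 0.0, 0.001]
wrist_force: [0.1, 0.4, -0.1]
opening: 42.6
finger_force: 0.0
```

Request:
play_rows:
  deltas:
    - [0,0,0,3,0,6,0]
    - [0,0,0,3,0,12,0]
    - [0,0,0,3,0,12,0.5]
    - [0,0,0,3,0,12,1]
    - [0,0,0,3,0,12,1]
  newtons: 40

```text
time_s: 14.65
eef_pos: [455.1, 7.3, 14.4]
tool_rot: [0.211, 0.978, -0.0, 0.0]
wrist_force: [-0.1, -0.2, 0.0]
opening: 13.0
finger_force: 39.1
```

Request:
play_rows:
  deltas:
    - [0,0,0,0,0,0,1]
    - [0,0,0,0,0,0,1]
    - [0,0,0,0,0,0,1]

```text
time_s: 14.95
eef_pos: [455.1, 7.2, 14.3]
tool_rot: [0.211, 0.977, -0.0, 0.0]
wrist_force: [-0.4, 0.1, 0.1]
opening: 12.7
finger_force: 39.1
```

Request:
play_rows:
  deltas:
    - [0,0,0,0,0,-10,1]
    - [0,0,0,0,0,-35,1]
    - [0,0,0,0,0,-70,1]
    - [0,0,0,0,0,-100,1]
    - [0,0,0,0,0,-115,1]

```text
time_s: 15.45
eef_pos: [456.5, 7.0, 132.8]
tool_rot: [0.211, 0.978, 0.0, 0.002]
wrist_force: [0.5, 0.6, -0.5]
opening: 12.7
finger_force: 39.1
```

```bash
python3 h.py 623 25 120 86; python3 - <<'E'
from h import *
for n in("scene","side"):
    p=cloud(dict(np.load(f"pics/{n}0.npz"))).reshape(-1,3)
    for y0 in(-60,25):
        t=p[(abs(p[:,1]-y0)<8)&(p[:,0]>540)&(p[:,0]<700)]
        print(n,y0,[(x,int(np.median(t[abs(t[:,0]-x)<2.5][:,2])) if (abs(t[:,0]-x)<2.5).any() else None) for x in range(545,700,5)])
    for x0 in(600,640):
        t=p[(abs(p[:,0]-x0)<8)&(p[:,2]>28)&(p[:,2]<45)];print(x0,t[t[:,1]<-16][:,1].mean(),t[(t[:,1]>-16)&(t[:,1]<150)][:,1].mean())
E
```

```text
t 15.45 pos [456.5   7.  132.8] yaw 155.6 open 12.7 F 39.1 wf [ 0.5  0.6 -0.5] q [-0.16  0.15 -0.45  0.97 -0.    0.26]
turn [ 0.2  0.2 69.6] shift [-144.2   85.    13.5]
scene -60 [(545, -754), (550, -752), (555, -751), (560, -749), (565, -368), (570, 22), (575, 4), (580, 4), (585, 4), (590, 4), (595, 5), (600, 5), (605, 5), (610, 5), (615, 4), (620, -369), (625, -751), (630, -748), (635, -750), (640, -753), (645, -751), (650, -748), (655, -746), (660, None), (665, None), (670, None), (675, 53), (680, 54), (685, 55), (690, 56), (695, 56)]
scene 25 [(545, -752), (550, -752), (555, -747), (560, -750), (565, -753), (570, -748), (575, 24), (580, 5), (585, -745), (590, 5), (595, 5), (600, 4), (605, 4), (610, 4), (615, 4), (620, 5), (625, -745), (630, -751), (635, -753), (640, -750), (645, -752), (650, -751), (655, -752), (660, -749), (665, -750), (670, -748), (675, -750), (680, 53), (685, 54), (690, 55), (695, 56)]
600 -353.9223681079058 75.12570532690953
640 -114.12587977493286 73.02850873052893
side -60 [(545, 0), (550, 0), (555, 0), (560, 0), (565, 32), (570, 44), (575, None), (580, 6), (585, 7), (590, 7), (595, 7), (600, 7), (605, 7), (610, 7), (615, 8), (620, 6), (625, 7), (630, 7), (635, 6), (640, 7), (645, 6), (650, 7), (655, 6), (660, 7), (665, 7), (670, 6), (675, 7), (680, 8), (685, 31), (690, 8), (695, 57)]
side 25 [(545, 0), (550, 0), (555, 0), (560, 0), (565, 1), (570, 2), (575, 34), (580, 42), (585, 7), (590, 8), (595, 6), (600, 7), (605, 7), (610, 7), (615, 7), (620, 7), (625, 6), (630, 8), (635, 6), (640, 6), (645, 6), (650, 7), (655, 7), (660, 7), (665, 7), (670, 7), (675, 6), (680, 7), (685, 53), (690, 53), (695, 32)]
600 -360.8077830510896 79.03599353901399
640 -360.32177838467794 76.09359665103476
```

Request:
play_rows:
  deltas:
    - [0,0,8,-30,18,2,1]
    - [0,0,16,-60,36,4,1]
    - [0,0,24,-95,56,8,1]
    - [0,0,32,-125,74,10,1]
    - [0,0,40,-144,85,12,1]

```text
time_s: 15.95
eef_pos: [623.8, 25.5, 117.8]
tool_rot: [0.535, 0.845, 0.0, 0.001]
wrist_force: [-0.0, -0.4, -0.6]
opening: 12.6
finger_force: 39.2
```

Request:
play_rows:
  deltas:
    - [0,0,8,0,0,0,1]
    - [0,0,16,0,0,0,1]
    - [0,0,24,0,0,0,1]
    - [0,0,29.6,0,0,0,1]
    - [0,0,29.6,0,0,0,1]

```text
time_s: 16.45
eef_pos: [621.3, 25.3, 117.9]
tool_rot: [0.731, 0.682, 0.0, 0.0]
wrist_force: [-0.4, -0.6, -0.3]
opening: 12.9
finger_force: 39.2
```

```bash
python3 h.py 622 25 22 86
```

```text
t 16.45 pos [621.3  25.3 117.9] yaw 86.0 open 12.9 F 39.2 wf [-0.4 -0.6 -0.3] q [-0.09  0.46 -0.04  1.07 -0.    1.55]
turn [0. 0. 0.] shift [-0.3  0.7 95.9]
```

Request:
play_rows:
  deltas:
    - [0,0,0,0,0,25,1]
    - [0,0,0,0,0,50,1]
    - [0,0,0,0,0,70,1]
    - [0,0,0,0,0,85,1]
    - [0,0,0,0,0,90,1]

```text
time_s: 16.95
eef_pos: [620.0, 25.4, 25.8]
tool_rot: [0.73, 0.683, -0.001, -0.001]
wrist_force: [-0.2, -0.1, 0.5]
opening: 12.7
finger_force: 39.2
```

Request:
play_rows:
  deltas:
    - [0,0,0,0,0,1,1]
    - [0,0,0,0,0,1,1]
    - [0,0,0,0,0,1,1]

```text
time_s: 17.25
eef_pos: [622.2, 25.2, 27.5]
tool_rot: [0.731, 0.682, 0.001, 0.001]
wrist_force: [-0.0, -0.0, 0.2]
opening: 12.6
finger_force: 39.2
```

Another 5 mm or so down, then release with a small opening (closure 0.4).

Request:
play_rows:
  deltas:
    - [0,0,0,0,0,2,1]
    - [0,0,0,0,0,4,1]
    - [0,0,0,0,0,5.5,1]
    - [0,0,0,0,0,5.5,1]

```text
time_s: 17.65
eef_pos: [621.5, 25.3, 21.2]
tool_rot: [0.731, 0.682, 0.0, 0.0]
wrist_force: [-1.2, -0.1, 3.1]
opening: 12.8
finger_force: 39.6
```

Request:
play_rows:
  deltas:
    - [0,0,0,0,0,0,0.7]
    - [0,0,0,0,0,0,0.4]
    - [0,0,0,0,0,0,0.4]
    - [0,0,0,0,0,0,0.4]

```text
time_s: 18.05
eef_pos: [621.0, 25.3, 20.4]
tool_rot: [0.731, 0.682, -0.0, -0.0]
wrist_force: [0.3, -0.3, 0.5]
opening: 25.8
finger_force: 0.0
```

Request:
play_rows:
  deltas:
    - [0,0,0,0,0,-10,0.4]
    - [0,0,0,0,0,-35,0.4]
    - [0,0,0,0,0,-65,0.4]
    - [0,0,0,0,0,-95,0.4]
    - [0,0,0,0,0,-95,0.4]

```text
time_s: 18.55
eef_pos: [624.5, 25.1, 121.4]
tool_rot: [0.731, 0.682, 0.003, 0.003]
wrist_force: [1.2, -0.4, 0.2]
opening: 25.9
finger_force: 0.0
```

```bash
python3 h.py 572 -273.5 110 5.5
```

```text
t 18.55 pos [624.5  25.1 121.4] yaw 86.0 open 25.9 F 0.0 wf [ 1.2 -0.4  0.2] q [-0.09  0.46 -0.04  1.06 -0.    1.55]
turn [ 0.4 -0.3 80.5] shift [-301.5  -31.9   11.2]
```

Request:
play_rows:
  deltas:
    - [0,0,8,-30,-3,0,0]
    - [0,0,16,-70,-7,0,0]
    - [0,0,24,-115,-12,0,0]
    - [0,0,32,-160,-17,0,0]
    - [0,0,40,-205,-21,0,0]

```text
time_s: 19.05
eef_pos: [585.4, -179.1, 115.7]
tool_rot: [0.921, 0.389, -0.0, -0.0]
wrist_force: [1.1, -0.2, 0.2]
opening: 42.5
finger_force: 0.0
```

```bash
python3 h.py 572 -273.5 110 5.5
```

```text
t 19.05 pos [ 585.4 -179.1  115.7] yaw 45.7 open 42.5 F 0.0 wf [ 1.1 -0.2  0.2] q [-0.43  0.45 -0.07  1.05 -0.    1.92]
turn [-0.   0.  40.2] shift [-77.   56.3   5.7]
```

Request:
play_rows:
  deltas:
    - [0,0,8,-20,15,1,0]
    - [0,0,16,-40,30,2,0]
    - [0,0,24,-60,45,4,0]
    - [0,0,32,-77,56,6,0]
    - [0,0,40.3,-77,56,6,0]

```text
time_s: 19.55
eef_pos: [572.2, -274.8, 109.1]
tool_rot: [0.999, 0.046, -0.0, 0.0]
wrist_force: [0.4, -1.2, 1.1]
opening: 43.0
finger_force: 0.0
```

Request:
play_rows:
  deltas:
    - [0,0,0,0,0,0,0]
    - [0,0,0,0,0,0,0]

```text
time_s: 19.75
eef_pos: [572.8, -271.8, 109.6]
tool_rot: [0.999, 0.052, -0.0, -0.0]
wrist_force: [-0.8, 0.5, 0.6]
opening: 42.5
finger_force: 0.0
```

```bash
python3 h.py 572 -273.5 14 5.5; python3 - <<'E'
from rig import arm
from h import *
d=arm.get_image("wrist");np.savez("pics/w4.npz",**d);cv2.imwrite("pics/w4.png",d["pixels"][:,:,::-1])
E
```

```text
t 19.75 pos [ 572.8 -271.8  109.6] yaw 5.9 open 42.5 F 0.0 wf [-0.8  0.5  0.6] q [-0.57  0.49 -0.02  1.06  0.    2.47]
turn [-0.   0.   0.4] shift [-1.   1.6 95.6]
```

View pics/w4.png

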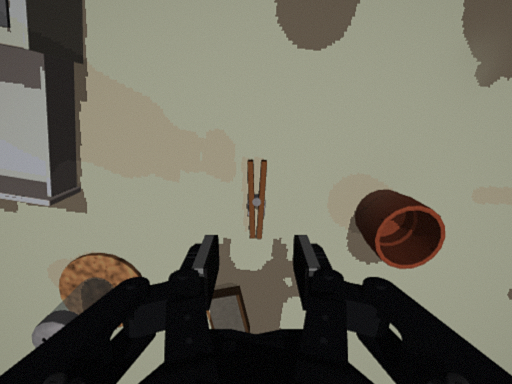

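Peg A spans (257,160) to (256,238), centred between the fingers. Descending onto it.

Request:
play_rows:
  deltas:
    - [0,0,0,0,1,25,0]
    - [0,0,0,0,1,50,0]
    - [0,0,0,0,1,70,0]
    - [0,0,0,0,1,82,0]
    - [0,0,0,0,1,84,0]

```text
time_s: 20.3
eef_pos: [572.3, -271.9, 24.2]
tool_rot: [0.999, 0.051, -0.001, -0.001]
wrist_force: [0.0, 0.2, 0.0]
opening: 43.0
finger_force: 0.0
```

Request:
play_rows:
  deltas:
    - [0,0,0,0,0,0,0]
    - [0,0,0,0,0,0,0]
    - [0,0,0,0,0,0,0]

```text
time_s: 20.6
eef_pos: [574.0, -273.5, 27.1]
tool_rot: [0.999, 0.05, 0.001, 0.001]
wrist_force: [0.1, 0.4, -0.5]
opening: 42.6
finger_force: 0.0
```

```bash
python3 h.py 572 -273.5 14 5.5;python3 - <<'E'
from h import *
d=dict(np.load("pics/w4.npz"));print(ray(d,[257,257,256],[159,200,239],[9,9,9]).round(1))
E
```

```text
t 20.6 pos [ 574.  -273.5   27.1] yaw 5.8 open 42.6 F 0.0 wf [ 0.1  0.4 -0.5] q [-0.57  0.56 -0.12  0.89 -0.    2.47]
turn [ 0.1 -0.1  0.3] shift [-2.  -0.3 13.1]
[[ 608.8 -270.     9. ]
 [ 572.2 -273.9    9. ]
 [ 533.8 -276.9    9. ]]
```

Request:
play_rows:
  deltas:
    - [0,0,0,-2,0,6,0]
    - [0,0,0,-2,0,12,0]
    - [0,0,0,-2,0,12,0.5]
    - [0,0,0,-2,0,12,1]
    - [0,0,0,-2,0,12,1]
  newtons: 40

```text
time_s: 21.1
eef_pos: [571.2, -273.2, 13.8]
tool_rot: [0.999, 0.05, -0.0, 0.0]
wrist_force: [-0.4, 0.4, -0.1]
opening: 12.6
finger_force: 39.1
```

Request:
play_rows:
  deltas:
    - [0,0,0,0,0,0,1]
    - [0,0,0,0,0,0,1]
    - [0,0,0,0,0,0,1]

```text
time_s: 21.4
eef_pos: [571.3, -273.3, 13.9]
tool_rot: [0.999, 0.05, 0.0, 0.0]
wrist_force: [0.4, 0.6, 1.2]
opening: 12.6
finger_force: 39.1
```

Request:
play_rows:
  deltas:
    - [0,0,0,0,0,-10,1]
    - [0,0,0,0,0,-35,1]
    - [0,0,0,0,0,-70,1]
    - [0,0,0,0,0,-100,1]
    - [0,0,0,0,0,-105,1]

```text
time_s: 21.9
eef_pos: [573.6, -274.7, 124.3]
tool_rot: [0.999, 0.05, 0.003, 0.002]
wrist_force: [0.4, -1.1, -0.5]
opening: 12.6
finger_force: 39.1
```

```bash
python3 h.py 617 -60 120 86
```

```text
t 21.9 pos [ 573.6 -274.7  124.3] yaw 5.8 open 12.6 F 39.1 wf [ 0.4 -1.1 -0.5] q [-0.57  0.48 -0.    1.08 -0.    2.47]
turn [  0.5  -0.1 -80.2] shift [  64.7 -209.3    3.6]
```

Request:
play_rows:
  deltas:
    - [0,0,-8,10,-30,0,1]
    - [0,0,-16,24,-75,0,1]
    - [0,0,-24,38,-120,0,1]
    - [0,0,-32,52,-165,0,1]
    - [0,0,-40,66,-208,0,1]

```text
time_s: 22.4
eef_pos: [615.8, -57.8, 118.7]
tool_rot: [0.92, 0.391, -0.0, -0.0]
wrist_force: [0.3, 0.2, -0.5]
opening: 13.2
finger_force: 39.1
```

Request:
play_rows:
  deltas:
    - [0,0,-8,0,0,0,1]
    - [0,0,-16,0,0,0,1]
    - [0,0,-24,0,0,0,1]
    - [0,0,-32,0,0,0,1]
    - [0,0,-40.2,0,0,0,1]

```text
time_s: 22.9
eef_pos: [615.7, -59.4, 118.6]
tool_rot: [0.73, 0.684, -0.0, -0.0]
wrist_force: [0.3, -0.1, 0.3]
opening: 12.8
finger_force: 39.1
```

Request:
play_rows:
  deltas:
    - [0,0,0,0,0,0,1]
    - [0,0,0,0,0,0,1]

```text
time_s: 23.1
eef_pos: [615.8, -59.6, 118.6]
tool_rot: [0.733, 0.68, -0.0, -0.0]
wrist_force: [1.1, -0.5, -0.9]
opening: 12.8
finger_force: 39.1
```

```bash
python3 h.py 617 -60 21 86
```

```text
t 23.1 pos [615.8 -59.6 118.6] yaw 85.8 open 12.8 F 39.1 wf [ 1.1 -0.5 -0.9] q [-0.23  0.46 -0.05  1.06 -0.    1.42]
turn [-0.  -0.  -0.2] shift [-0.3  1.2 97.6]
```

Request:
play_rows:
  deltas:
    - [0,0,0,0,1,25,1]
    - [0,0,0,0,1,50,1]
    - [0,0,0,0,1,70,1]
    - [0,0,0,0,1,86,1]
    - [0,0,0,0,1,92,1]

```text
time_s: 23.6
eef_pos: [615.6, -59.5, 24.8]
tool_rot: [0.733, 0.681, -0.001, -0.001]
wrist_force: [-0.7, -0.4, 0.3]
opening: 12.7
finger_force: 39.1
```

Request:
play_rows:
  deltas:
    - [0,0,0,0,0,0,1]
    - [0,0,0,0,0,0,1]
    - [0,0,0,0,0,0,1]

```text
time_s: 23.9
eef_pos: [617.9, -60.0, 28.0]
tool_rot: [0.732, 0.681, 0.001, 0.001]
wrist_force: [-0.3, -0.5, -0.3]
opening: 12.9
finger_force: 39.1
```

Request:
play_rows:
  deltas:
    - [0,0,0,0,0,2,1]
    - [0,0,0,0,0,4,1]
    - [0,0,0,0,0,6,1]
    - [0,0,0,0,0,6.5,1]

```text
time_s: 24.3
eef_pos: [617.0, -59.8, 20.4]
tool_rot: [0.732, 0.682, -0.0, 0.0]
wrist_force: [-0.0, 0.1, 3.9]
opening: 13.1
finger_force: 39.6
```

Request:
play_rows:
  deltas:
    - [0,0,0,0,0,0,0.7]
    - [0,0,0,0,0,0,0.4]
    - [0,0,0,0,0,0,0.4]
    - [0,0,0,0,0,0,0.4]

```text
time_s: 24.7
eef_pos: [617.0, -59.8, 20.2]
tool_rot: [0.732, 0.682, -0.0, -0.0]
wrist_force: [0.5, 0.4, 0.3]
opening: 25.4
finger_force: 0.0
```

Request:
play_rows:
  deltas:
    - [0,0,0,0,0,-10,0.4]
    - [0,0,0,0,0,-35,0.4]
    - [0,0,0,0,0,-65,0.4]
    - [0,0,0,0,0,-95,0.4]
    - [0,0,0,0,0,-115,0.4]

```text
time_s: 25.2
eef_pos: [618.0, -60.0, 138.5]
tool_rot: [0.732, 0.682, 0.001, 0.001]
wrist_force: [0.6, 0.6, 0.5]
opening: 24.9
finger_force: 0.0
```

Request:
play_rows:
  deltas:
    - [0,0,0,-30,0,0,-1]
    - [0,0,0,-75,0,0,-1]
    - [0,0,0,-120,0,0,-1]
    - [0,0,0,-165,0,0,-1]
    - [0,0,0,-205,0,0,-1]

```text
time_s: 25.7
eef_pos: [602.3, -266.4, 136.3]
tool_rot: [0.732, 0.681, 0.0, 0.001]
wrist_force: [-0.1, 0.2, 0.3]
opening: 85.3
finger_force: 0.0
```

```bash
python3 h.py 568.5 -390 130 86; python3 - <<'E'
from rig import arm
from h import *
d=arm.get_image("scene");np.savez("pics/s5.npz",**d);cv2.imwrite("pics/s5.png",cv2.resize(d["pixels"][110:300,30:400][:,:,::-1],None,fx=2,fy=2))
E
```

```text
t 25.7 pos [ 602.3 -266.4  136.3] yaw 85.9 open 85.3 F 0.0 wf [-0.1  0.2  0.3] q [-0.54  0.52  0.1   1.15 -0.    1.1 ]
turn [ 0.1  0.  -0.1] shift [-125.7  -25.     6.4]
```

View pics/s5.png

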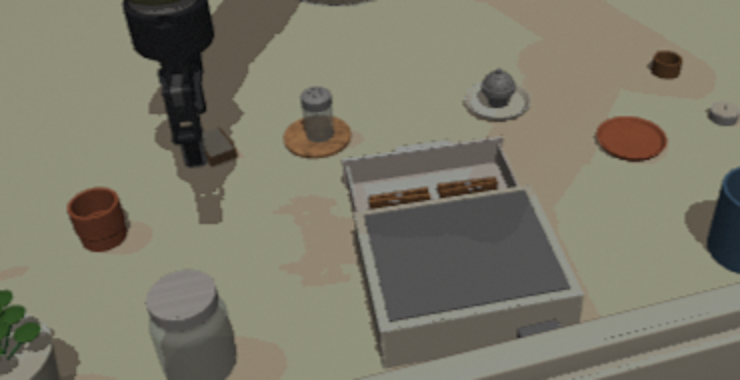

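Both pegs lie end to end in the drawer, and the infuser and shaker stand on target. The pot is next.

Request:
play_rows:
  deltas:
    - [0,0,0,-40,-8,2,-1]
    - [0,0,0,-80,-16,4,-1]
    - [0,0,0,-110,-23,6,-1]
    - [0,0,0,-126,-25,6,-1]
    - [0,0,0,-126,-25,6,-1]

```text
time_s: 26.25
eef_pos: [568.2, -390.1, 129.6]
tool_rot: [0.733, 0.681, -0.0, 0.0]
wrist_force: [-0.8, 0.2, 0.1]
opening: 85.3
finger_force: 0.0
```

Request:
play_rows:
  deltas:
    - [0,0,0,0,0,0,-1]
    - [0,0,0,0,0,0,-1]
    - [0,0,0,0,0,0,-1]

```text
time_s: 26.55
eef_pos: [569.4, -386.5, 129.6]
tool_rot: [0.731, 0.682, 0.0, -0.0]
wrist_force: [-0.3, 1.0, -0.3]
opening: 85.4
finger_force: 0.0
```

```bash
python3 h.py 568.5 -390 29 86
```

```text
t 26.55 pos [ 569.4 -386.5  129.6] yaw 86.1 open 85.4 F 0.0 wf [-0.3  1.  -0.3] q [-0.71  0.58  0.18  1.17  0.    0.93]
turn [ 0.  -0.   0.1] shift [ -3.5  -0.6 100.6]
```

Request:
play_rows:
  deltas:
    - [0,0,0,-2,0,25,-1]
    - [0,0,0,-2,0,50,-1]
    - [0,0,0,-2,0,75,-1]
    - [0,0,0,-2,0,92,-1]
    - [0,0,0,-2,0,97,-1]

```text
time_s: 27.05
eef_pos: [567.7, -387.9, 29.9]
tool_rot: [0.731, 0.682, -0.0, -0.002]
wrist_force: [-0.6, -0.0, -0.5]
opening: 85.2
finger_force: 0.0
```

Request:
play_rows:
  deltas:
    - [0,0,0,0,0,0,-1]
    - [0,0,0,0,0,0,-1]
    - [0,0,0,0,0,0,-1]

```text
time_s: 27.35
eef_pos: [569.5, -390.7, 33.9]
tool_rot: [0.732, 0.682, 0.0, 0.001]
wrist_force: [-0.7, -0.4, 0.3]
opening: 85.5
finger_force: 0.0
```

```bash
python3 h.py 568.5 -390 29 86
```

```text
t 27.35 pos [ 569.5 -390.7   33.9] yaw 86.0 open 85.5 F 0.0 wf [-0.7 -0.4  0.3] q [-0.72  0.65  0.06  0.98 -0.    0.92]
turn [ 0.1  0.1 -0. ] shift [ 0.6 -1.   4.9]
```

Request:
play_rows:
  deltas:
    - [0,0,0,0,-1,4,-0.6]
    - [0,0,0,0,-1,4,-0.2]
    - [0,0,0,0,-1,4,0.2]
    - [0,0,0,0,-1,4,0.6]
    - [0,0,0,0,-1,4,1]
  newtons: 40

```text
time_s: 27.85
eef_pos: [567.6, -390.3, 28.7]
tool_rot: [0.732, 0.682, -0.0, 0.0]
wrist_force: [-0.6, 0.2, 2.9]
opening: 51.9
finger_force: 41.9
```

Request:
play_rows:
  deltas:
    - [0,0,0,0,0,0,1]
    - [0,0,0,0,0,0,1]
    - [0,0,0,0,0,0,1]

```text
time_s: 28.15
eef_pos: [567.7, -390.3, 28.7]
tool_rot: [0.732, 0.682, -0.0, 0.0]
wrist_force: [-0.3, -0.2, 4.2]
opening: 51.7
finger_force: 42.1
```

Request:
play_rows:
  deltas:
    - [0,0,0,0,0,-8,1]
    - [0,0,0,0,0,-25,1]
    - [0,0,0,0,0,-50,1]
    - [0,0,0,0,0,-80,1]
    - [0,0,0,0,0,-100,1]

```text
time_s: 28.65
eef_pos: [567.9, -390.3, 130.3]
tool_rot: [0.732, 0.682, 0.0, 0.001]
wrist_force: [-0.5, -0.2, -0.3]
opening: 51.8
finger_force: 41.9
```

```bash
python3 h.py 585.5 260.5 150 86
```

```text
t 28.65 pos [ 567.9 -390.3  130.3] yaw 86.0 open 51.8 F 41.9 wf [-0.5 -0.2 -0.3] q [-0.72  0.58  0.19  1.17  0.    0.92]
turn [ 0.1  0.  -0. ] shift [650.4 -28.4 -20.2]
```

Request:
play_rows:
  deltas:
    - [0,0,0,15,0,-2,1]
    - [0,0,0,45,-1,-4,1]
    - [0,0,0,80,-3,-6,1]
    - [0,0,0,120,-5,-8,1]
    - [0,0,0,160,-7,-10,1]

```text
time_s: 29.15
eef_pos: [570.7, -227.1, 136.6]
tool_rot: [0.732, 0.682, -0.0, -0.001]
wrist_force: [0.8, -0.7, -0.8]
opening: 51.6
finger_force: 41.9
```

Request:
play_rows:
  deltas:
    - [0,0,0,40,-2,0,1]
    - [0,0,0,80,-4,0,1]
    - [0,0,0,120,-6,0,1]
    - [0,0,0,160,-8,0,1]
    - [0,0,0,200,-9,0,1]

```text
time_s: 29.65
eef_pos: [575.2, -27.0, 136.8]
tool_rot: [0.731, 0.682, -0.001, -0.001]
wrist_force: [0.7, 0.7, -0.5]
opening: 51.4
finger_force: 41.9
```

Request:
play_rows:
  deltas:
    - [0,0,0,40,-2,0,1]
    - [0,0,0,80,-4,0,1]
    - [0,0,0,120,-6,0,1]
    - [0,0,0,160,-8,0,1]
    - [0,0,0,195,-9,0,1]

```text
time_s: 30.15
eef_pos: [579.7, 168.0, 136.7]
tool_rot: [0.731, 0.682, -0.001, -0.001]
wrist_force: [0.2, -0.6, -1.0]
opening: 51.6
finger_force: 41.9
```

Request:
play_rows:
  deltas:
    - [0,0,0,30,-1,0,1]
    - [0,0,0,60,-2,0,1]
    - [0,0,0,82,-3,0,1]
    - [0,0,0,95,-3,0,1]
    - [0,0,0,95,-3,0,1]

```text
time_s: 30.65
eef_pos: [584.3, 262.0, 137.0]
tool_rot: [0.731, 0.683, -0.001, -0.0]
wrist_force: [-0.5, 0.2, -1.2]
opening: 51.7
finger_force: 41.9
```

```bash
python3 h.py 585.5 260.5 33.7 86
```

```text
t 30.65 pos [584.3 262.  137. ] yaw 86.1 open 51.7 F 41.9 wf [-0.5  0.2 -1.2] q [0.3  0.49 0.04 1.13 0.   1.93]
turn [-0.1  0.   0.1] shift [ -1.3   1.5 103.3]
```

Request:
play_rows:
  deltas:
    - [0,0,0,-1,1,25,1]
    - [0,0,0,-1,1,50,1]
    - [0,0,0,-1,1,72,1]
    - [0,0,0,-1,1,88,1]
    - [0,0,0,-1,1,95,1]

```text
time_s: 31.15
eef_pos: [584.8, 257.4, 40.9]
tool_rot: [0.732, 0.681, -0.002, -0.001]
wrist_force: [-0.2, 0.3, -0.5]
opening: 51.9
finger_force: 41.9
```

Request:
play_rows:
  deltas:
    - [0,0,0,0,0,0,1]
    - [0,0,0,0,0,0,1]
    - [0,0,0,0,0,0,1]

```text
time_s: 31.45
eef_pos: [587.4, 259.2, 44.5]
tool_rot: [0.732, 0.682, 0.001, 0.001]
wrist_force: [0.1, 0.2, -0.2]
opening: 51.6
finger_force: 41.9
```

Request:
play_rows:
  deltas:
    - [0,0,0,1,-1,3,1]
    - [0,0,0,1,-1,6,1]
    - [0,0,0,1,-1,8.5,1]
    - [0,0,0,1,-1,8.5,1]
    - [0,0,0,1,-1,8.5,1]

```text
time_s: 31.95
eef_pos: [585.4, 260.2, 34.6]
tool_rot: [0.732, 0.682, -0.0, -0.0]
wrist_force: [-0.2, 0.6, -0.9]
opening: 51.8
finger_force: 41.9
```

Request:
play_rows:
  deltas:
    - [0,0,0,0,0,1,1]
    - [0,0,0,0,0,1.5,1]
    - [0,0,0,0,0,1.5,1]
    - [0,0,0,0,0,1.5,1]

```text
time_s: 32.35
eef_pos: [585.8, 260.4, 33.7]
tool_rot: [0.732, 0.682, 0.0, 0.0]
wrist_force: [-1.1, 0.1, 2.4]
opening: 51.5
finger_force: 42.2
```

The pot is in contact with the saucer (2.4 N). Releasing gently, then retreating.

Request:
play_rows:
  deltas:
    - [0,0,0,0,0,0,0.4]
    - [0,0,0,0,0,0,-0.2]
    - [0,0,0,0,0,0,-0.6]
    - [0,0,0,0,0,0,-1]
    - [0,0,0,0,0,0,-1]

```text
time_s: 32.85
eef_pos: [585.4, 260.1, 32.8]
tool_rot: [0.732, 0.682, -0.0, -0.0]
wrist_force: [1.0, -0.2, -0.3]
opening: 85.3
finger_force: 0.0
```

Request:
play_rows:
  deltas:
    - [0,0,0,0,0,-3,-1]
    - [0,0,0,0,0,-20,-1]
    - [0,0,0,0,0,-50,-1]
    - [0,0,0,0,0,-90,-1]
    - [0,0,0,0,0,-130,-1]

```text
time_s: 33.35
eef_pos: [585.0, 260.1, 164.2]
tool_rot: [0.732, 0.682, -0.001, -0.0]
wrist_force: [1.2, -0.2, 0.1]
opening: 85.4
finger_force: 0.0
```

Request:
play_rows:
  deltas:
    - [0,0,0,40,-30,-10,-1]
    - [0,0,0,80,-60,-20,-1]
    - [0,0,0,110,-90,-30,-1]
    - [0,0,0,130,-110,-30,-1]
    - [0,0,0,130,-110,-30,-1]

```text
time_s: 33.85
eef_pos: [482.4, 400.7, 194.1]
tool_rot: [0.73, 0.684, 0.0, -0.0]
wrist_force: [0.1, -0.3, 0.3]
opening: 85.4
finger_force: 0.0
```

```bash
python3 - <<'E'
from rig import arm
from h import *
D={n:arm.get_image(n) for n in("scene","side")}
cv2.imwrite("pics/s6.png",cv2.resize(D["scene"]["pixels"][110:300,100:440][:,:,::-1],None,fx=2.3,fy=2.3))
cv2.imwrite("pics/s7.png",cv2.resize(D["side"]["pixels"][150:350,130:400][:,:,::-1],None,fx=2.8,fy=2.8))
for n,d in D.items():
    p=cloud(d)
    for k,c,z in(("inf",(456,122),16),("shk",(457,-126),11),("pot",(585,260),14)):
        t=p[(np.hypot(p[...,0]-c[0],p[...,1]-c[1])<45)&(p[...,2]>z)&(p[...,2]<80)]
        print(n,k,np.round(cv2.minEnclosingCircle(t[:,:2].astype(np.float32))[0],1),round(cv2.minEnclosingCircle(t[:,:2].astype(np.float32))[1],1),np.percentile(t[:,2],99).round(1))
E
python3 h.py 0 0 0 0
```

```text
scene inf [457.9 120.8] 23.4 58.0
scene shk [ 458.8 -124.8] 20.5 71.8
scene pot [586.1 258.3] 28.1 57.1
t 33.95 pos [484.6 398.2 193.4] yaw 86.0 open 85.5 F 0.0 wf [ 0.4 -0.4 -1. ] q [ 0.56  0.43  0.1   1.24 -0.    2.2 ]
turn [ 0. -0. 86.] shift [-430.6 -456.1  193.3]Traceback (most recent call last):
  File "<stdin>", line 10, in <module>
    return _quantile_unchecked(
        a, q, axis, out, overwrite_input, method, keepdims, weights)
    return _ureduce(a,
                    func=_quantile_ureduce_func,
    ...<5 lines>...
                    overwrite_input=overwrite_input,
                    method=method)
    r = func(a, **kwargs)
    result = _quantile(arr,
                       quantiles=q,
    ...<2 lines>...
                       out=out,
                       weights=wgt)
    slices_having_nans = np.isnan(arr[-1, ...])
                                  ~~~^^^^^^^^^
IndexError: index -1 is out of bounds for axis 0 with size 0
```

View pics/s6.png

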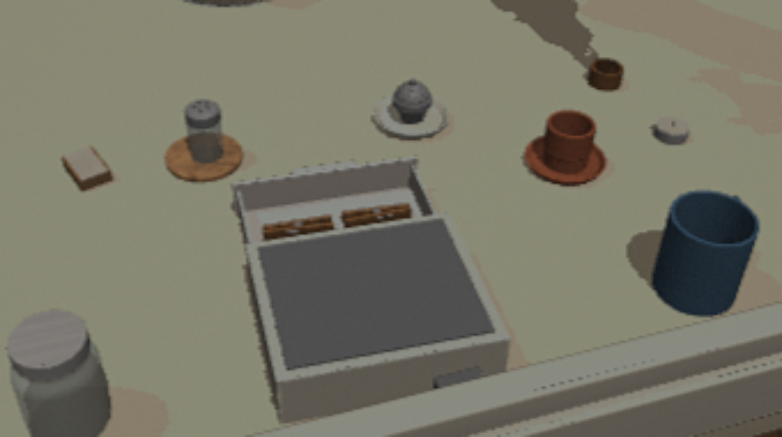

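View pics/s7.png

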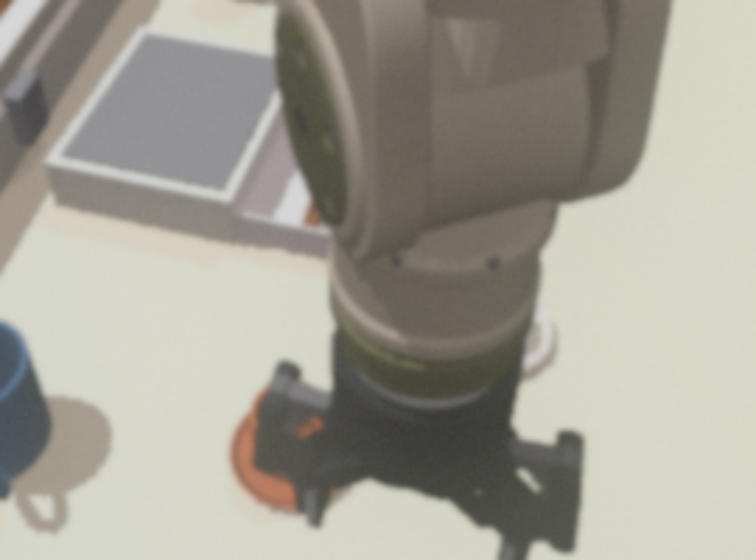

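The scene view shows everything in place: centres are within about 3 mm and heights match (58, 72 and 57 mm). The arm hides most of the side view but is clear of everything. I'll hold still briefly, then hand in.

Request:
play_rows:
  deltas:
    - [0,0,0,0,0,0,-1]
    - [0,0,0,0,0,0,-1]
    - [0,0,0,0,0,0,-1]
    - [0,0,0,0,0,0,-1]
    - [0,0,0,0,0,0,-1]

```text
time_s: 34.45
eef_pos: [485.4, 397.3, 193.1]
tool_rot: [0.732, 0.681, -0.0, 0.0]
wrist_force: [0.1, -0.5, -0.2]
opening: 85.5
finger_force: 0.0
```

```bash
python3 -c "
from rig import arm
print(arm.job_done())"
```

```text
the job is handed in; nothing more can be done
None
```

I handed the job in at about 34 s, and no verdict came back: both pegs lie flat end to end in the drawer, and the infuser, shaker and pot stand upright within about 3 mm of their centres, going by the last scene image (the arm hid most of the side view).

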